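# Release and open the sprung lid of a circuit-board test fixture

## Task

Press down the release tab at the front of the circuit-board test fixture so that its sprung lid pops up, then push the lid right over, past upright, until it rests fully open against its back stop, and move the hand clear. Do it with the fingertips or the outside of the fingers and without forcing anything: nothing needs to be picked up, the board stays in its nest, the round start button beside the lid must not be pressed, and the other things on the bench stay where they are.

Things in the scene. Friction and masses are not known exactly. Their poses are not given: they have to be found in the camera images.
- fixture: grey test fixture fixed to the bench, 130 mm deep (its x), 195 mm wide (its y, from -115 to +80 mm), 45 mm high. Origin: on the bench, under the middle of the lid; its +x runs from the tab (front, towards the robot) to the hinge (rear), +y to the left, z up. The lid covers y -68 to +68 mm; a black control strip with the start button lies beside it at y -112 to -78 mm
- tab_pad (a point): point to press: middle of the top face of the release tab, a black ribbed paddle 36 mm wide (y) that stands out at the front middle of the fixture, 46 mm long in x. At rest this point is at fixture (-100, 0, 36) mm; the pressable top runs from fixture x -118 to -82 mm, and behind that, at x -74 to -61 mm, the tab's upright hook rises to z 57 mm. Nothing is below the paddle
- tab (a joint): angle of the release tab about its pivot (axis along fixture y, at fixture x -66, z 20 mm): 0 at rest, 0.30 rad pressed fully down to its stop (the press point goes down about 10 mm). The lid is released at about 0.16 rad (5.5 mm down). Sprung: about 3.5 N at the press point starts it, 5 N presses it fully down (more, the nearer to the pivot); it comes back by itself
- lid (a joint): lid angle: about 0 shut (held by the latch), about 0.70 rad popped up (a spring lifts it there about half a second after release and no further), 1.57 upright, 1.85 fully open at the back stop. Beyond the pop-up it swings freely, needs about 1 N at its edge, and falls back on the spring if let go before upright; past upright it falls to the back stop and stays
- lid_edge (a point): middle of the lid's front edge (the edge farthest from the hinge, mid-thickness); moves with the lid. The lid is an aluminium frame with a clear pane, 10 mm thick, 136 mm wide, its front edge 116 mm from the hinge axis; a 24 mm wide steel catch sticks out 8 mm farther in the middle of that edge, level with the lower half of the lid's thickness. Shut: fixture (-58, 0, 51) mm; popped up: about (-31, 0, 126) mm
- lid_hinge (a point): middle of the hinge axis (along fixture y), at fixture (58, 0, 51) mm; the hinge is at mid-thickness of the lid
- start_top (a point): top centre of the round black start button on the control strip, radius 10 mm, 17 mm above the strip: fixture (-25, -95, 62) mm; not to be pressed
- start (a joint): start button travel, 0 up to 0.005 m pressed; must stay up
- board: green circuit board 80 x 66 x 9 mm lying loose in the nest under the lid; origin: centre of its underside, 30 mm above the bench; to stay there
- flux: bystander: white bottle, 34 mm diameter, 85 mm high, upright; origin at the underside. Stands beside the fixture, 120 mm or more from its middle (flux, jar and spool swap places)
- jar: bystander: amber jar with steel cap, 48 mm diameter, 55 mm high, upright; origin at the underside
- spool: bystander: white solder spool, 52 mm diameter, 42 mm high, on its end; origin at the underside
- driver: bystander: screwdriver, 160 mm long, lying right of the fixture; origin under its middle
- marker: bystander: white marker with a grey cap, 110 mm long, lying left of the fixture; origin under its middle
- tweezers: bystander: steel tweezers, 120 mm long, lying in front right of the fixture; origin under their middle
- tray: bystander: grey open parts tray 100 x 80 x 30 mm, left of the fixture; origin under its centre

How it is judged:
On the way, in this order (a step that is already met when the one before it is completed fails the run):
1. the release tab is pressed down (value of joint tab above 0.1 rad).
2. the lid has popped up on its spring and is not yet pushed on (value of joint lid between 0.6 and 1.2 rad), for 0.1 s.
3. the lid is pushed over to its back stop (value of joint lid above 1.75 rad), for 0.1 s.
At the end, for the whole second after the job is handed in: lid still at its back stop (over 1.75 rad), tab sprung back (under 0.06 rad), start button up (under 2 mm), board in its nest (within 12 mm in x, 25 mm in y of the fixture middle, under 40 mm high), no bystander over 30 mm from its start, bottle, jar and spool upright within 0.4 rad (value of joint lid above 1.75 rad and velocity of joint lid between -0.1 and 0.1 rad/s and value of joint tab below 0.06 rad and value of joint start below 0.002 m and x of board in the frame of fixture between -0.012 and 0.012 m and y of board in the frame of fixture between -0.025 and 0.025 m and z of board in the frame of fixture below 0.04 m and distance of each of flux, jar, spool, driver, marker, tweezers, tray from where it was at the start of the episode below 0.03 m and angle between each of flux, jar, spool's own z axis and vertical below 0.4 rad); the robot touches nothing.
It fails at once if the start button is pressed (over 2.5 mm) (value of joint start above 0.0025 m).
It fails at once if the board is lifted out of its nest (z of board in the frame of fixture above 0.045 m).
It fails at once if a bystander is lifted, carried, shoved over 30 mm or tipped over (not (distance of flux from where it was at the start of the episode below 0.03 m) or not (distance of jar from where it was at the start of the episode below 0.03 m) or not (distance of spool from where it was at the start of the episode below 0.03 m) or not (distance of driver from where it was at the start of the episode below 0.03 m) or not (distance of marker from where it was at the start of the episode below 0.03 m) or not (distance of tweezers from where it was at the start of the episode below 0.03 m) or not (distance of tray from where it was at the start of the episode below 0.03 m) or not (angle between flux's own z axis and vertical below 0.4 rad) or not (angle between jar's own z axis and vertical below 0.4 rad) or not (angle between spool's own z axis and vertical below 0.4 rad)).
It fails at once if the fixture is forced or its parts pinched hard (over 60 N) (contact force between the fingers and fixture above 60 N).
It also fails if it takes over 43 s, if anything falls off the work surface, if the arm or the gripper's body presses on something with over 40 N, if the wrist force passes 120 N, or if a joint passes its speed limit or range.

## Robot

A 6-joint arm with a two-finger parallel gripper is mounted at the origin on the work surface. World frame = base frame: x ahead of the robot, y to its left, z up, the work surface at z = 0. Lengths are in m, angles in rad, forces in N, time in s.
With the tool pointing down it reaches from about 0.35 to 0.775 m from the base axis. Payload 5.5 kg.
Tool frame: the origin (TCP) lies at the very end of the fingers, on their centre line; the grasp point (between the pads) lies grasp_offset behind it (grasp_offset is the distance from the TCP to the grasp point, in m); z points along the fingers, y is the direction in which the jaws open and shut (so a half turn about z gives the same grasp; the last joint's range is limited). The gripper opens to 85 mm and grips with 20 to 120 N. Pads are 22 mm wide; open, the fingers measure 114 mm over their backs; the gripper's body (76 mm by 85 mm) begins 54 mm behind the grasp point. The pads swing forward as they close: fully open they stand 13 mm farther back than shut.
Start: joints at [0.966, 0.313, 0.046, 1.304, 0, 1.431], TCP at [0.258, 0.514, 0.199] pointing down, gripper open.
Joint ranges: [-2.76, 2.76], [-0.86, 1.69], [-1.03, 1.26], [-2.2, 2.34], [-1.47, 1.5], [-3.14, 3.14]. Speed limits (rad/s): [2.57, 2.57, 3.14, 3.14, 3.14, 3.14].

## Interface

Orientations are given as a unit quaternion [w, x, y, z].
In Python, from bench import * gives the robot as it stands. The module is installed in compiled form; this text tells all that it offers.
- The arm moves only by the shell command python3 -m creep 'ROWS' [FORCE]. ROWS is JSON, a list of rows, each a list of 3 entries, a list of its own where there are three numbers: the finger opening in cm, from 0 to 8.54, then the shift along the tool's x, y, z in cm, then the turn, a rotation vector about the tool's x, y, z in rad. In form: [[gripper, [tx, ty, tz], [wx, wy, wz]], ...]. A call has 1 to 8 rows; each row shifts and turns the commanded pose from where the row before left it, along the tool's axes as they then stand; what a row does not reach is not made up. A row lasts 1/12 s, in which the tool goes at most 41.7 mm and 7.16 degrees, less where a joint would pass 70% of its speed; a pose out of reach is approached as far as the arm can. A call with a gripper value outside its range is refused whole. The fingers move at their own pace and stop on an object; FORCE is the grip in N (left out, the last holds). Time passes only in rows, so rows that do not move let the fingers close. It gives the time, the measured TCP pose, the force and the opening at its end, in the units of the state.
- get_obs(): the state, without advancing time (a new reading comes with each control period).
- get_image(name): name is "scene" or "top" or "wrist"; returns a dict with "img" (400x640x3 uint8, blue, green, red), "camera_matrix" (3x3 intrinsics, pixels), "eye" and "orientation" of the camera in the world. Camera axes: x right, y up, looking along -z (the intrinsics and any distortion apply to the point x, -y, -z); pixel columns grow to the right and rows downward; lengths in m; the calibration is good to about 2 mm. A picture is of the moment at which its call begins. There is no depth.
- finish_job(): hands the job in, once; it reports no verdict.
The state is a dict: "time_s": time; "joint_positions": joint angles; "joint_vel": joint speeds; "joint_efforts": joint torques, N m; "ee_pos": TCP position; "tcp_rot": TCP orientation; "contact_force": force on the tool from outside, world axes, zero at the start; "torque": the same for the moment, N m; "finger_gap": finger opening in m.
Only numpy, scipy, OpenCV 4.12 (cv2) and the standard library are available. Lean on these libraries where they do the work, as an engineer would, in place of code of your own. Each camera call takes 0.05 s, during which the arm holds its last target.

## Working session

There is one attempt and no reset: what is moved stays moved. The work goes in short steps, Python scripts to look and compute and a shell command to move; the robot and the scene stay as the last step left them, time stands still between calls to the robot, and variables do not carry over. Pictures are saved under pics/ and viewed, and the job is handed in when it is done.

```bash
mkdir -p pics; python3 - <<'E'
from bench import *
import cv2
o=get_obs(); print(o)
for n in("scene","top","wrist"):
    d=get_image(n); cv2.imwrite(f"pics/{n}0.png",d["img"]); print(n,d["camera_matrix"],d["eye"],d["orientation"],[k for k in d])
E
```

```text
{'time_s': 0.0, 'joint_positions': array([9.66409737e-01, 3.14025827e-01, 4.49821056e-02, 1.30361092e+00,
       1.17366136e-05, 1.43119632e+00]), 'joint_vel': array([ 0.00176726, -0.00067308, -0.0007715 , -0.00057926,  0.00108187,
        0.00041003]), 'joint_efforts': array([ 1.10444998e-04, -4.80630040e+01,  2.98531723e+01,  1.92882505e-02,
        2.04277802e-05,  3.80930965e-05]), 'ee_pos': array([0.25740978, 0.51352386, 0.19829575]), 'tcp_rot': array([-3.43190126e-04,  2.30307041e-01,  9.73117569e-01, -8.63473002e-04]), 'contact_force': array([-0.42751574,  0.18307807, -0.41593544]), 'torque': array([ 0.01062004,  0.02143522, -0.03362186]), 'finger_gap': 0.08563005760970462}
scene [[421.30723405   0.         313.7687391 ]
 [  0.         421.30723405 200.98912445]
 [  0.           0.           1.        ]] [ 0.87696741 -0.38741855  0.7683632 ] [0.89926069 0.32930513 0.1027812  0.2689319 ] ['img', 'camera_matrix', 'eye', 'orientation']
top [[434.3180762    0.         313.84798465]
 [  0.         434.3180762  195.50008224]
 [  0.           0.           1.        ]] [0.34435596 0.06703641 1.22921194] [ 0.71154563  0.06013623 -0.05864623 -0.69760094] ['img', 'camera_matrix', 'eye', 'orientation']
wrist [[313.15007377   0.         317.99266429]
 [  0.         313.15007377 197.98026668]
 [  0.           0.           1.        ]] [0.18440511 0.54981793 0.3750192 ] [ 0.83969086 -0.13659662 -0.08333551  0.51895648] ['img', 'camera_matrix', 'eye', 'orientation']
```

View pics/top0.png

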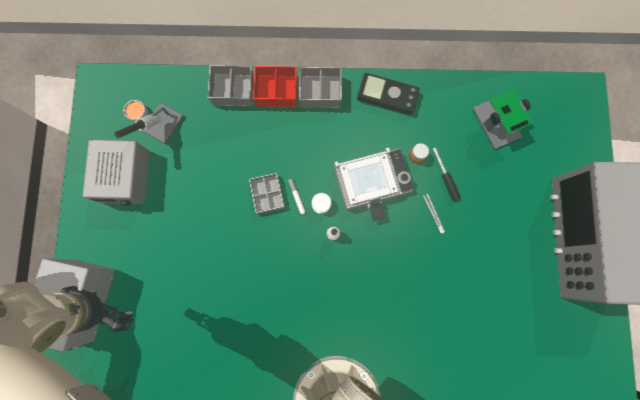

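View pics/scene0.png

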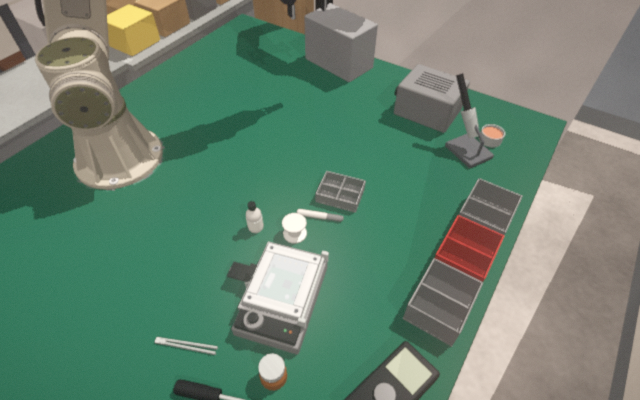

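The top view shows the fixture at about (375,180), with its tab at (376,210). The spool is at (321,203), the bottle at (333,233) and the jar at (420,153). I'll enlarge both views to measure them.

```bash
cat > h.py <<'E'
import numpy as np
from scipy.spatial.transform import Rotation as R
def q(o): return R.from_quat([o[1],o[2],o[3],o[0]])
def ray(d,u,v):
    K=d["camera_matrix"]; r=np.array([(u-K[0,2])/K[0,0],-(v-K[1,2])/K[1,1],-1]); r=q(d["orientation"]).apply(r); return np.array(d["eye"]),r/np.linalg.norm(r)
def onz(d,u,v,z):
    e,r=ray(d,u,v); return e+r*(z-e[2])/r[2]
def proj(d,p):
    K=d["camera_matrix"]; c=q(d["orientation"]).inv().apply(np.array(p)-d["eye"]); c=np.atleast_2d(c)
    return np.c_[K[0,0]*c[:,0]/-c[:,2]+K[0,2],K[1,1]*-c[:,1]/-c[:,2]+K[1,2]]
E
python3 - <<'E'
import cv2
a=cv2.imread("pics/top0.png")[130:250,300:470]; cv2.imwrite("pics/topc.png",cv2.resize(a,None,fx=4.7,fy=4.7,interpolation=cv2.INTER_CUBIC))
a=cv2.imread("pics/scene0.png")[195:395,140:350]; cv2.imwrite("pics/scenec.png",cv2.resize(a,None,fx=3,fy=3,interpolation=cv2.INTER_CUBIC))
E
```

```text
(no output)
```

View pics/topc.png

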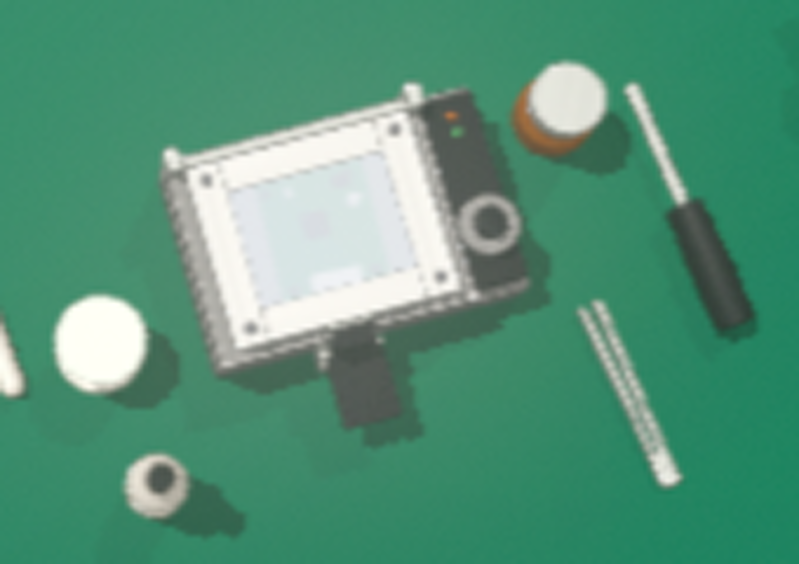

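View pics/scenec.png

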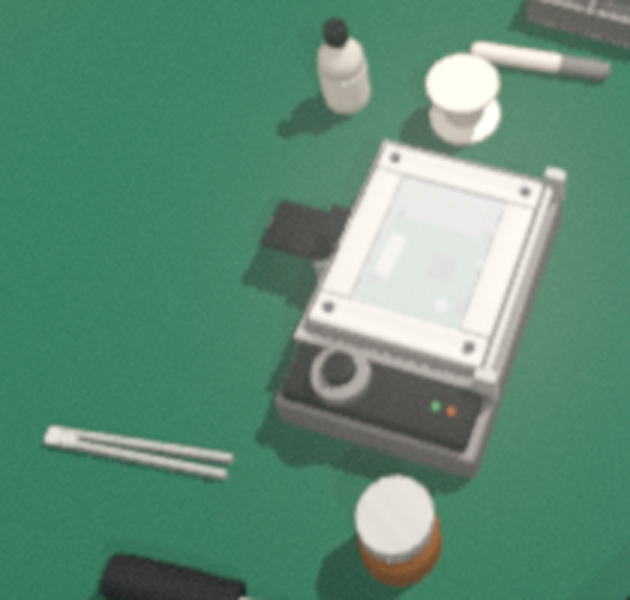

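```bash
python3 - <<'E'
from bench import *
from h import *
T=get_image("top");S=get_image("scene")
t=lambda x,y,z:onz(T,300+x/4.7,130+y/4.7,z)
s=lambda x,y,z:onz(S,140+x/3,195+y/3,z)
def rep(n,a):print(n,np.round(a*1000))
for n,c,f in(("top",[(237,350),(462,287),(347,428),(402,414)],t),("scene",[(385,143),(308,322),(282,200),(263,242)],s)):
    FL,FR=f(*c[0],.056),f(*c[1],.056); A,B=f(*c[2],.036),f(*c[3],.036)
    rep(n+" lid FL,FR",np.array([FL,FR])); w=FL-FR; print(np.linalg.norm(w)); ey=w/np.linalg.norm(w); ex=np.array([ey[1],-ey[0],0])
    print("yaw",np.arctan2(ex[1],ex[0])); rep("org",(FL+FR)/2+ex*.058); rep("tabfront->org",(A+B)/2+ex*.120); rep("tab",np.array([A,B]))
rep("start top",t(489,223,.062)); rep("s start",s(340,368,.062))
rep("flux cap",t(162,476,.085)); rep("flux s",s(337,28,.085))
rep("spool",t(101,343,.042)); rep("spool s",s(463,85,.042)); rep("jar",t(568,99,.055)); rep("tweez",np.array([t(668,480,0),t(590,305,0)]))
E
```

```text
top lid FL,FR [[ 521.  -29.   56.]
 [ 560. -160.   56.]]
0.13704141424657287
yaw 0.29453829599000886
org [596. -78.  56.]
tabfront->org [598. -77.  36.]
tab [[ 479.  -95.   36.]
 [ 488. -128.   36.]]
scene lid FL,FR [[ 522.  -30.   56.]
 [ 564. -162.   56.]]
0.13840281589986764
yaw 0.3052348849041102
org [598. -78.  56.]
tabfront->org [602. -75.  36.]
tab [[ 482.  -95.   36.]
 [ 493. -127.   36.]]
start top [ 598. -175.   62.]
s start [ 602. -176.   62.]
flux cap [444.  15.  85.]
flux s [448.  15.  85.]
spool [525.  50.  42.]
spool s [532.  48.  42.]
jar [ 675. -225.   55.]
tweez [[ 455. -293.    0.]
 [ 561. -249.    0.]]
```

```bash
cat >> h.py <<'E'
def fixrep(o):
    c,s=np.cos(.30),np.sin(.30); d=o["ee_pos"]-np.array([.597,-.078,0])
    M=q(o["tcp_rot"]).as_matrix(); F=np.array([[c,s,0],[-s,c,0],[0,0,1]])
    print("t",round(o["time_s"],2),"tcp in fixture mm",np.round(F@d*1000,1),"tool axes in fixture (cols)\n",np.round(F@M,3),"\nforce fix",np.round(F@o["contact_force"],1),"gap",o["finger_gap"])
E
python3 -m creep '[[0,[0,0,0],[0,0,-0.12]],[0,[0,0,0],[0,0,-0.12]],[0,[0,0,0],[0,0,-0.12]],[0,[0,0,0],[0,0,-0.12]],[0,[0,0,0],[0,0,-0.12]],[0,[0,0,0],[0,0,-0.12]],[0,[0,0,0],[0,0,-0.045]],[0,[0,0,0],[0,0,0]]]'
python3 - <<'E'
from bench import *
from h import *
fixrep(get_obs())
E
```

```text
time_s: 0.92
ee_pos: [0.2577, 0.514, 0.1991]
tcp_rot: [-0.0, -0.15, 0.989, -0.0]
contact_force: [-0.1, -1.4, 0.3]
finger_gap: -0.0
t 0.92 tcp in fixture mm [-149.2  665.8  199.1] tool axes in fixture (cols)
 [[-1.    -0.001 -0.   ]
 [-0.001  1.    -0.   ]
 [ 0.    -0.    -1.   ]] 
force fix [-0.5 -1.3  0.3] gap -3.7058813151851046e-05
```

```bash

python3 -m creep '[[0,[-0.2,-3.3,0],[0,0,0]],[0,[-0.2,-3.3,0],[0,0,0]],[0,[-0.2,-3.3,0],[0,0,0]],[0,[-0.2,-3.3,0],[0,0,0]],[0,[-0.2,-3.3,0],[0,0,0]],[0,[-0.2,-3.3,0],[0,0,0]],[0,[-0.2,-3.3,0],[0,0,0]],[0,[-0.2,-3.3,0],[0,0,0]]]'
python3 -m creep '[[0,[-0.2,-3.3,0],[0,0,0]],[0,[-0.2,-3.3,0],[0,0,0]],[0,[-0.2,-3.3,0],[0,0,0]],[0,[-0.2,-3.3,0],[0,0,0]],[0,[-0.2,-3.3,0],[0,0,0]],[0,[-0.2,-3.3,0],[0,0,0]],[0,[-0.2,-3.3,0],[0,0,0]],[0,[-0.2,-3.3,0],[0,0,0]]]'
python3 - <<'E'
from bench import *
from h import *
fixrep(get_obs())
E
```

```text
time_s: 1.58
ee_pos: [0.3513, 0.2651, 0.1993]
tcp_rot: [0.0, -0.149, 0.989, 0.0]
contact_force: [0.5, 0.6, 0.2]
finger_gap: 0.0
time_s: 2.25
ee_pos: [0.4447, 0.0175, 0.1994]
tcp_rot: [0.0, -0.149, 0.989, -0.0]
contact_force: [0.6, 0.8, 0.1]
finger_gap: -0.0001
t 2.25 tcp in fixture mm [-117.2  136.2  199.4] tool axes in fixture (cols)
 [[-1.     0.002  0.001]
 [ 0.002  1.    -0.   ]
 [-0.001 -0.    -1.   ]] 
force fix [0.8 0.6 0.1] gap -0.0001307111497571335
```

```bash

python3 -m creep '[[0,[-0.2,-3.4,0],[0,0,0]],[0,[-0.3,-3.4,0],[0,0,0]],[0,[-0.3,-3.4,0],[0,0,0]],[0,[-0.2,-3.4,0],[0,0,0]],[0,[0,0,3.5],[0,0,0]],[0,[0,0,3.5],[0,0,0]],[0,[0,0,3.5],[0,0,0]],[0,[0,0,2],[0,0,0]]]'
python3 - <<'E'
from bench import *
from h import *
import cv2
fixrep(get_obs())
for n in("scene","top","wrist"):
    d=get_image(n)["img"]
    if n!="wrist":
        d=d[195:395,140:350] if n=="scene" else d[120:260,270:480]
        d=cv2.resize(d,None,fx=2.8,fy=2.8,interpolation=cv2.INTER_CUBIC)
    cv2.imwrite(f"pics/{n}1.png",d)
E
```

```text
time_s: 2.92
ee_pos: [0.4921, -0.1075, 0.0706]
tcp_rot: [-0.002, -0.148, 0.989, 0.001]
contact_force: [-0.8, 0.7, -0.5]
finger_gap: -0.0001
t 2.92 tcp in fixture mm [-108.9    2.8   70.6] tool axes in fixture (cols)
 [[-1.     0.003 -0.003]
 [ 0.003  1.     0.003]
 [ 0.003  0.003 -1.   ]] 
force fix [-0.6  0.9 -0.5] gap -8.953476766551376e-05
```

View pics/scene1.png

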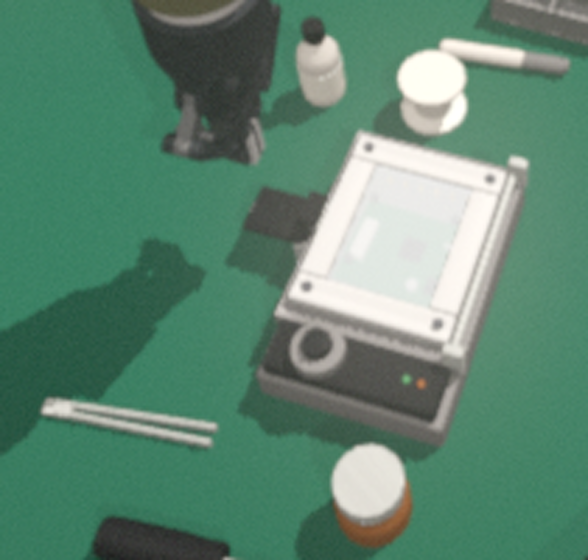

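View pics/wrist1.png

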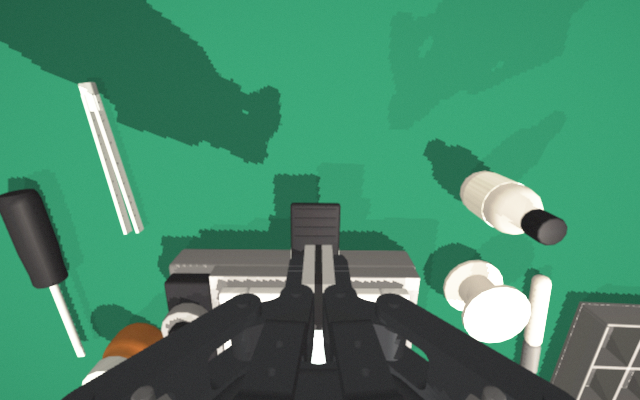

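```bash

python3 - <<'E'
from bench import *
from h import *
import cv2
o=get_obs();fixrep(o)
for n in("scene","wrist","top"):
    d=get_image(n); print(n,proj(d,o["ee_pos"]), proj(d,[.5015,-.1076,.036]), proj(d,[.495,-.110,.036]),d["eye"])
    if n=="scene": cv2.imwrite("pics/s2.png",cv2.resize(d["img"][150:350,100:370],None,fx=2.9,fy=2.9,interpolation=cv2.INTER_CUBIC))
E
```

```text
t 3.07 tcp in fixture mm [-108.3    2.8   72.9] tool axes in fixture (cols)
 [[-1.     0.001 -0.003]
 [ 0.001  1.     0.003]
 [ 0.003  0.003 -1.   ]] 
force fix [-0.4  0.2  0.8] gap -0.00030445195011426284
scene [[231.11550467 258.38672809]] [[237.27635013 270.55324848]] [[234.0104192  269.88173014]] [ 0.87696741 -0.38741855  0.7683632 ]
wrist [[319.83121369 230.32152698]] [[315.6377909  220.05206737]] [[315.11100651 211.32612687]] [ 0.41611454 -0.13220296  0.2512346 ]
top [[380.1666422  214.44000515]] [[378.25281425 212.93443866]] [[379.13282915 215.28439208]] [0.34435596 0.06703641 1.22921194]
```

View pics/s2.png

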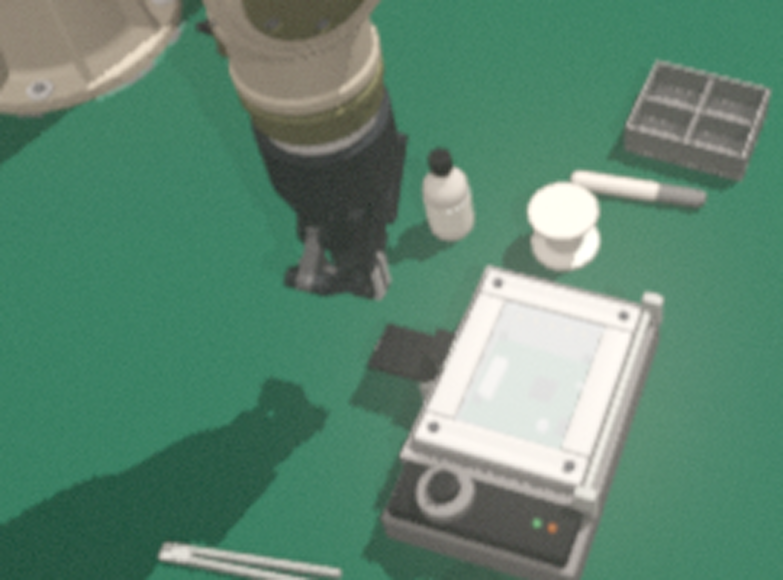

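```bash

python3 - <<'E'
from bench import *
from h import *
import cv2
o=get_obs();fixrep(o)
S=get_image("scene");W=get_image("wrist")
cv2.imwrite("pics/s3.png",cv2.resize(S["img"][215:285,190:270],None,fx=7,fy=7,interpolation=cv2.INTER_CUBIC))
cv2.imwrite("pics/w3.png",cv2.resize(W["img"][180:300,240:400],None,fx=5,fy=5,interpolation=cv2.INTER_CUBIC))
A=[];b=[]
for d,u in((S,(230.3,252.4)),(W,(318,245))):
    e,r=ray(d,*u); P=np.eye(3)-np.outer(r,r); A.append(P); b.append(P@e)
p=np.linalg.lstsq(np.vstack(A),np.hstack(b),rcond=None)[0]; print(p,o["ee_pos"],p-o["ee_pos"],proj(S,p),proj(W,p))
E
```

```text
t 3.22 tcp in fixture mm [-105.6    0.9   76.1] tool axes in fixture (cols)
 [[-1.     0.     0.003]
 [ 0.     1.    -0.002]
 [-0.003 -0.002 -1.   ]] 
force fix [ 0.7 -0.3  0. ] gap -0.00010519044119295657
[ 0.49473781 -0.10797865  0.09512682] [ 0.4958218  -0.10834318  0.07614887] [-0.00108398  0.00036453  0.01897794] [[229.87456864 252.78959156]] [[319.57546967 246.09477376]]
```

View pics/s3.png

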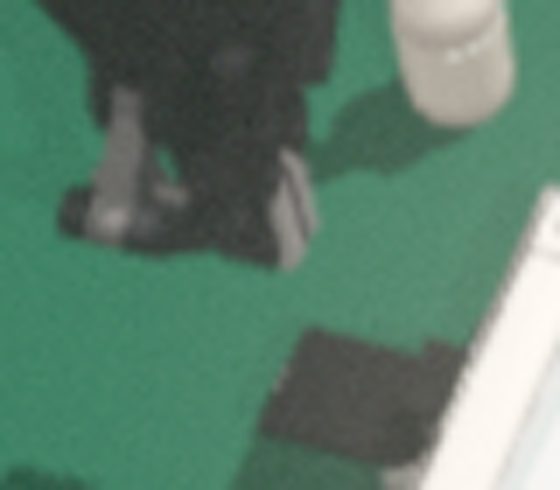

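View pics/w3.png

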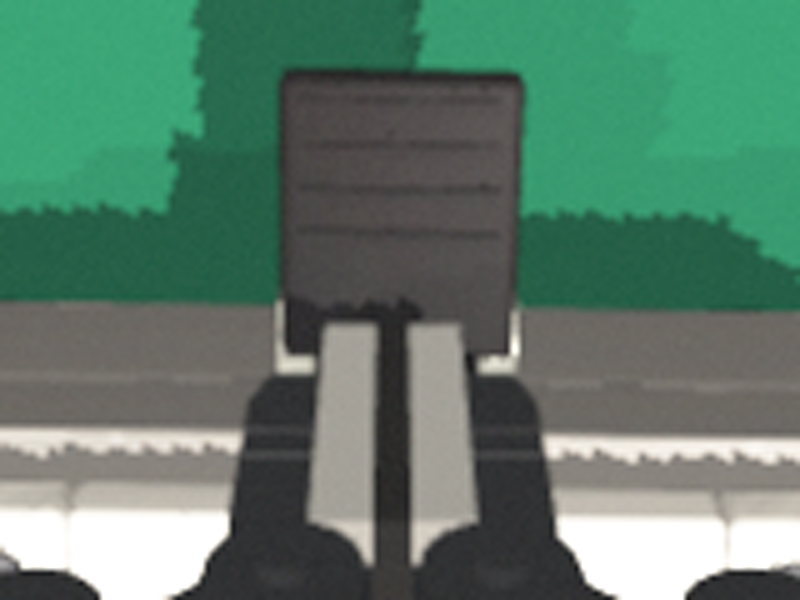

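The wrist view shows the tab front at row 195 (col 319). The closed fingertips end near row 244, so they look about 15 mm short of the nominal TCP. I'll descend in small steps and use the force reading to find contact.

```bash

python3 -m creep '[[0,[0,0.1,1.5],[0,0,0]],[0,[0,0,1.5],[0,0,0]],[0,[0,0,0.4],[0,0,0]],[0,[0,0,0],[0,0,0]]]'
python3 - <<'E'
from bench import *
from h import *
import cv2
o=get_obs();fixrep(o)
S=get_image("scene");W=get_image("wrist")
cv2.imwrite("pics/s4.png",cv2.resize(S["img"][215:285,190:270],None,fx=7,fy=7,interpolation=cv2.INTER_CUBIC))
cv2.imwrite("pics/w4.png",cv2.resize(W["img"][180:300,240:400],None,fx=5,fy=5,interpolation=cv2.INTER_CUBIC))
E
```

```text
time_s: 3.65
ee_pos: [0.4936, -0.1067, 0.0401]
tcp_rot: [-0.0, -0.15, 0.989, 0.0]
contact_force: [0.6, 0.0, -0.1]
finger_gap: -0.0004
t 3.65 tcp in fixture mm [-107.3    3.2   40.1] tool axes in fixture (cols)
 [[-1.    -0.    -0.001]
 [-0.     1.     0.001]
 [ 0.001  0.001 -1.   ]] 
force fix [ 0.6 -0.1 -0.1] gap -0.00039365534776239226
```

View pics/s4.png

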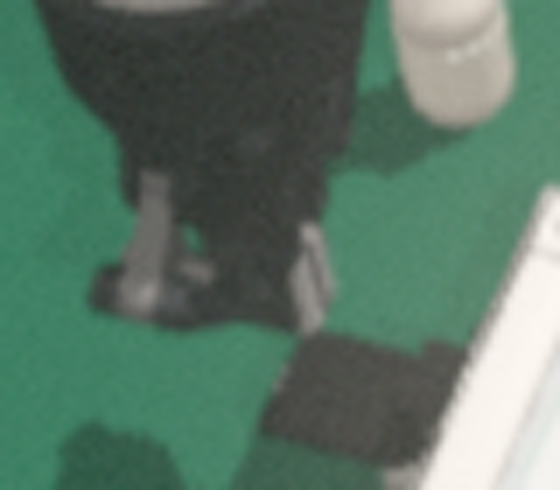

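View pics/w4.png

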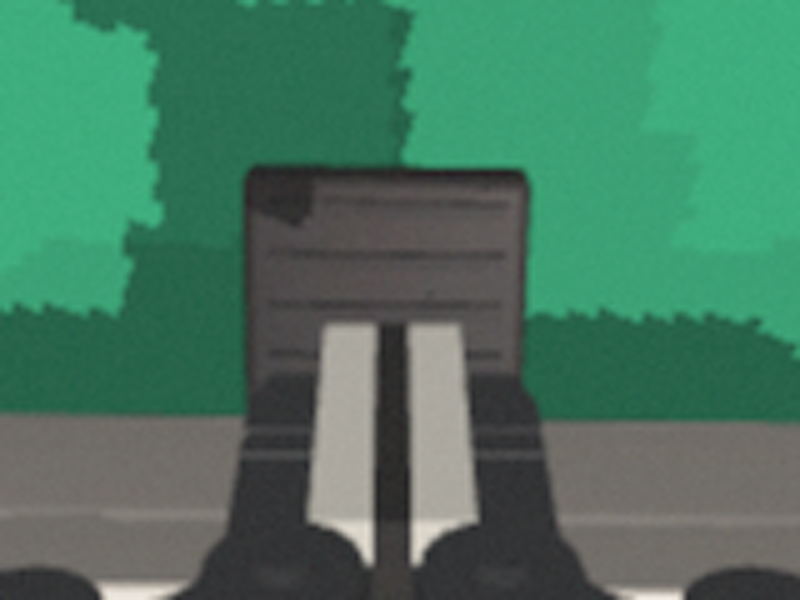

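```bash

python3 -m creep '[[0,[0,0,0.6],[0,0,0]],[0,[0,0,0],[0,0,0]],[0,[0,0,0],[0,0,0]]]'
python3 -m creep '[[0,[0,0,0.4],[0,0,0]],[0,[0,0,0],[0,0,0]],[0,[0,0,0],[0,0,0]]]'
python3 -m creep '[[0,[0,0,0.4],[0,0,0]],[0,[0,0,0],[0,0,0]],[0,[0,0,0],[0,0,0]]]'
python3 - <<'E'
from bench import *
from h import *
import cv2
o=get_obs();fixrep(o)
S=get_image("scene")
cv2.imwrite("pics/s5.png",cv2.resize(S["img"][195:305,190:320],None,fx=6,fy=5,interpolation=cv2.INTER_CUBIC))
E
```

```text
time_s: 4.0
ee_pos: [0.494, -0.1069, 0.0343]
tcp_rot: [0.0, -0.15, 0.989, 0.0]
contact_force: [0.6, 0.6, 0.4]
finger_gap: 0.0001
time_s: 4.25
ee_pos: [0.4937, -0.1068, 0.03]
tcp_rot: [-0.0, -0.15, 0.989, 0.0]
contact_force: [-0.6, -0.4, 0.5]
finger_gap: -0.0003
time_s: 4.5
ee_pos: [0.4937, -0.1068, 0.0259]
tcp_rot: [-0.0, -0.15, 0.989, 0.0]
contact_force: [0.1, 0.1, 0.1]
finger_gap: 0.0
t 4.5 tcp in fixture mm [-107.2    3.    25.9] tool axes in fixture (cols)
 [[-1. -0. -0.]
 [-0.  1.  0.]
 [ 0.  0. -1.]] 
force fix [0.2 0.  0.1] gap 4.108678364675523e-05
```

View pics/s5.png

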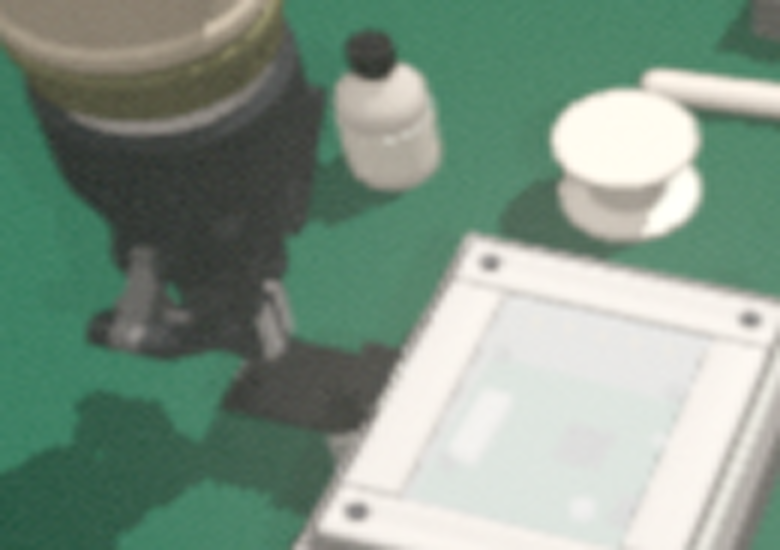

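```bash

python3 -m creep '[[0,[0,0,0.4],[0,0,0]],[0,[0,0,0],[0,0,0]],[0,[0,0,0],[0,0,0]]]'
python3 -m creep '[[0,[0,0,0.3],[0,0,0]],[0,[0,0,0],[0,0,0]],[0,[0,0,0],[0,0,0]]]'
python3 - <<'E'
from bench import *
from h import *
import cv2
o=get_obs();fixrep(o)
W=get_image("wrist")
cv2.imwrite("pics/w6.png",cv2.resize(W["img"][180:300,240:400],None,fx=5,fy=5,interpolation=cv2.INTER_CUBIC))
E
```

```text
time_s: 4.8
ee_pos: [0.4937, -0.1068, 0.0219]
tcp_rot: [-0.0, -0.15, 0.989, 0.0]
contact_force: [-0.4, 0.1, 0.1]
finger_gap: -0.0002
time_s: 5.05
ee_pos: [0.4938, -0.1068, 0.019]
tcp_rot: [-0.0, -0.15, 0.989, 0.0]
contact_force: [-0.2, 0.7, -0.1]
finger_gap: 0.0002
t 5.05 tcp in fixture mm [-107.1    3.    19. ] tool axes in fixture (cols)
 [[-1. -0. -0.]
 [-0.  1.  0.]
 [ 0.  0. -1.]] 
force fix [ 0.   0.8 -0.1] gap 0.00018843177932518368
```

View pics/w6.png

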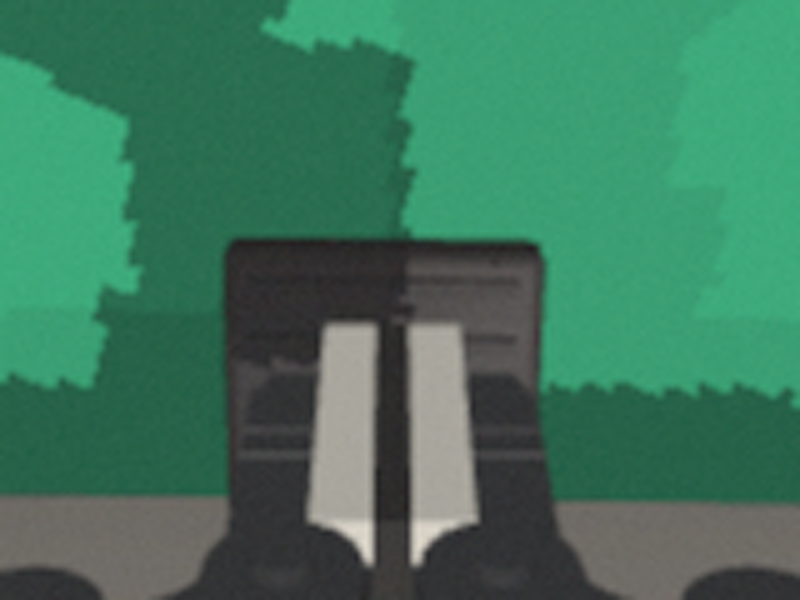

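```bash

python3 -m creep '[[0,[0,0,0.2],[0,0,0]],[0,[0,0,0],[0,0,0]],[0,[0,0,0],[0,0,0]]]'
python3 -m creep '[[0,[0,0,0.2],[0,0,0]],[0,[0,0,0],[0,0,0]],[0,[0,0,0],[0,0,0]]]'
python3 - <<'E'
from bench import *
from h import *
import cv2
o=get_obs();fixrep(o)
W=get_image("wrist");S=get_image("scene")
cv2.imwrite("pics/w7.png",cv2.resize(W["img"][180:300,240:400],None,fx=5,fy=5,interpolation=cv2.INTER_CUBIC))
cv2.imwrite("pics/s7.png",cv2.resize(S["img"][215:285,190:270],None,fx=7,fy=7,interpolation=cv2.INTER_CUBIC))
E
```

```text
time_s: 5.35
ee_pos: [0.4939, -0.1068, 0.0171]
tcp_rot: [-0.0, -0.15, 0.989, 0.0]
contact_force: [-0.7, 0.2, 0.2]
finger_gap: -0.0001
time_s: 5.6
ee_pos: [0.4939, -0.1068, 0.0151]
tcp_rot: [-0.0, -0.15, 0.989, 0.0]
contact_force: [-0.3, 0.4, -0.0]
finger_gap: -0.0002
t 5.6 tcp in fixture mm [-107.1    2.9   15.1] tool axes in fixture (cols)
 [[-1. -0. -0.]
 [-0.  1.  0.]
 [ 0.  0. -1.]] 
force fix [-0.1  0.5 -0. ] gap -0.00020419832145919284
```

View pics/s7.png

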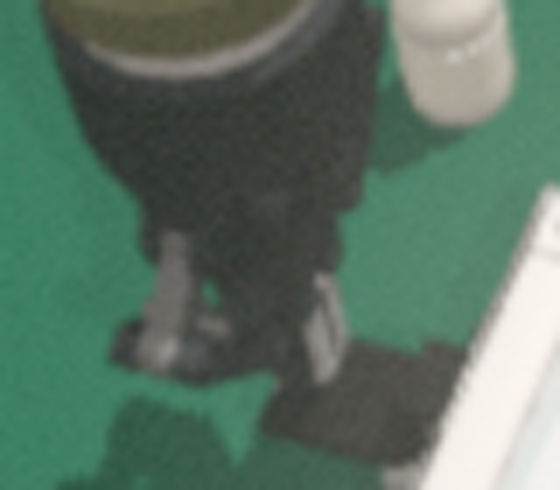

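View pics/w7.png

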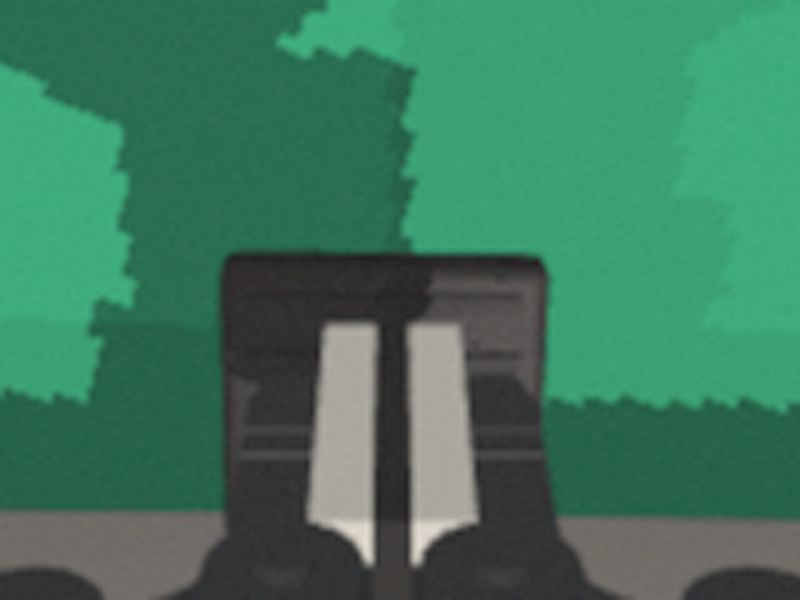

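```bash

python3 -m creep '[[0,[0,0,0.2],[0,0,0]],[0,[0,0,0],[0,0,0]]]'
python3 -m creep '[[0,[0,0,0.2],[0,0,0]],[0,[0,0,0],[0,0,0]]]'
python3 -m creep '[[0,[0,0,0.2],[0,0,0]],[0,[0,0,0],[0,0,0]]]'
python3 - <<'E'
from bench import *
from h import *
import cv2
o=get_obs();fixrep(o)
W=get_image("wrist");S=get_image("scene")
cv2.imwrite("pics/w8.png",cv2.resize(W["img"][180:300,240:400],None,fx=5,fy=5,interpolation=cv2.INTER_CUBIC))
E
```

```text
time_s: 5.87
ee_pos: [0.4938, -0.1068, 0.0129]
tcp_rot: [-0.0, -0.15, 0.989, 0.0]
contact_force: [-0.4, 0.2, 1.1]
finger_gap: 0.0001
time_s: 6.03
ee_pos: [0.4937, -0.1068, 0.0108]
tcp_rot: [-0.0, -0.15, 0.989, 0.0]
contact_force: [-0.3, -0.2, -0.1]
finger_gap: -0.0002
time_s: 6.2
ee_pos: [0.4938, -0.1068, 0.0089]
tcp_rot: [-0.0, -0.15, 0.989, 0.0]
contact_force: [0.6, 0.3, -0.3]
finger_gap: 0.0001
t 6.2 tcp in fixture mm [-107.1    3.     8.9] tool axes in fixture (cols)
 [[-1. -0. -0.]
 [-0.  1.  0.]
 [ 0.  0. -1.]] 
force fix [ 0.6  0.1 -0.3] gap 0.00010966651753234078
```

View pics/w8.png

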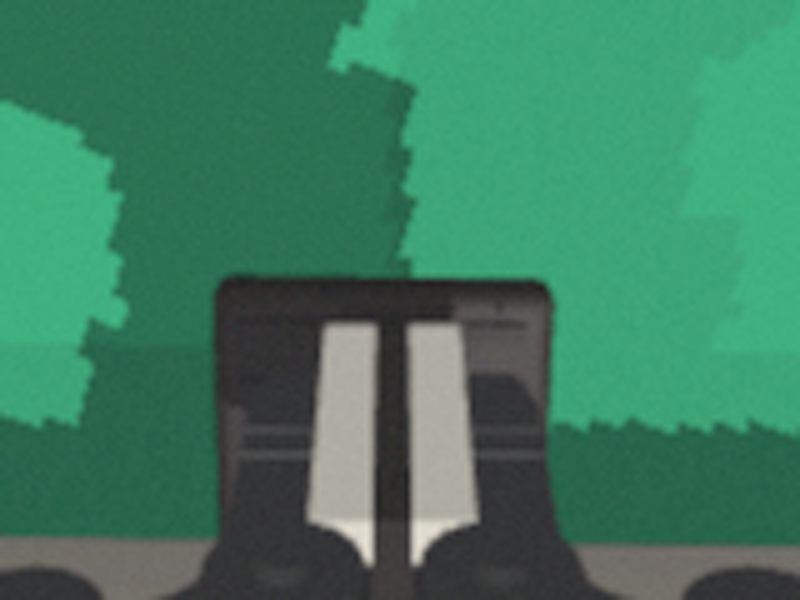

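```bash
python3 -c "
import bench; print(bench.grasp_offset if hasattr(bench,'grasp_offset') else [k for k in dir(bench) if k[0]!='_'])"
python3 -m creep '[[0,[0,-0.2,0.2],[0,0,0]],[0,[0,0,0],[0,0,0]]]'
python3 -m creep '[[0,[0,0,0.2],[0,0,0]],[0,[0,0,0],[0,0,0]]]'
python3 -m creep '[[0,[0,0,0.2],[0,0,0]],[0,[0,0,0],[0,0,0]]]'
python3 - <<'E'
from bench import *
from h import *
import cv2
o=get_obs();fixrep(o)
W=get_image("wrist");S=get_image("scene")
cv2.imwrite("pics/w9.png",cv2.resize(W["img"],None,fx=1.25,fy=1.25,interpolation=cv2.INTER_CUBIC))
cv2.imwrite("pics/s9.png",cv2.resize(S["img"][175:295,170:310],None,fx=5,fy=5,interpolation=cv2.INTER_CUBIC))
E
```

```text
0.0187
time_s: 6.47
ee_pos: [0.4947, -0.109, 0.007]
tcp_rot: [0.0, -0.15, 0.989, -0.0]
contact_force: [-0.9, -0.1, 1.2]
finger_gap: 0.0001
time_s: 6.63
ee_pos: [0.4943, -0.1088, 0.0048]
tcp_rot: [-0.0, -0.149, 0.989, 0.0]
contact_force: [-0.3, 1.2, -0.3]
finger_gap: -0.0001
time_s: 6.8
ee_pos: [0.4943, -0.109, 0.0031]
tcp_rot: [-0.0, -0.149, 0.989, -0.0]
contact_force: [-1.4, -0.1, 1.5]
finger_gap: 0.0002
t 6.8 tcp in fixture mm [-107.3    0.8    3.1] tool axes in fixture (cols)
 [[-1. -0. -0.]
 [-0.  1. -0.]
 [ 0. -0. -1.]] 
force fix [-1.4  0.3  1.5] gap 0.00020115909865681356
```

View pics/w9.png

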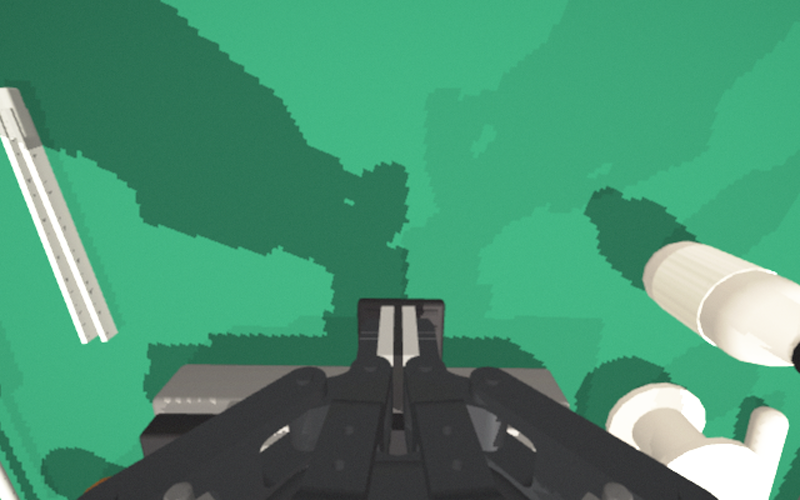

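View pics/s9.png

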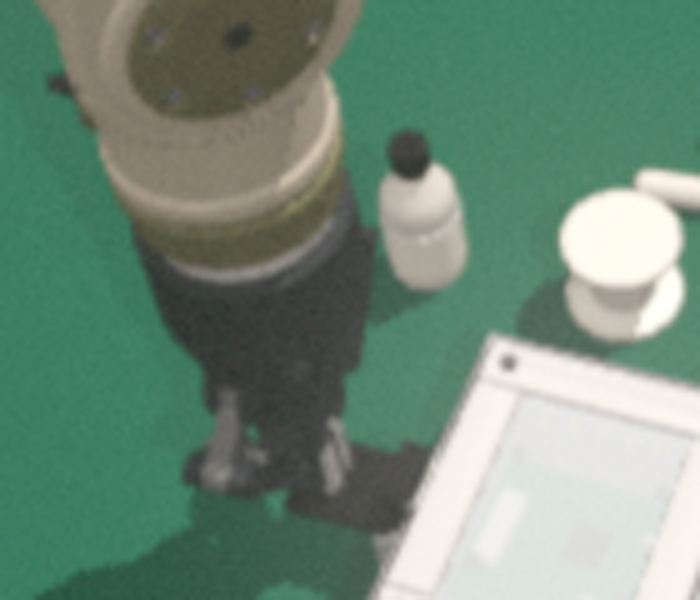

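```bash

python3 - <<'E'
from bench import *
from h import *
import cv2
o=get_obs();fixrep(o)
W=get_image("wrist");S=get_image("scene")
c,s=np.cos(.3),np.sin(.3); Rf=np.array([[c,-s,0],[s,c,0],[0,0,1]]); O=np.array([.597,-.078,0])
f=lambda *p: O+Rf@(np.array(p)/1000)
for x in(-120,-118,-100): print(x,proj(W,f(x,0,36)),proj(W,f(x,0,30)))
e,r=ray(W,319,244.5); e=Rf.T@(e-O);r=Rf.T@r
for x in (-118,-112,-107,-100,-96): print(x,1000*(e+r*(x/1000-e[0])/r[0]))
e2,r2=ray(S,237,273);e2=Rf.T@(e2-O);r2=Rf.T@r2
for z in(5,20,30,36,45): print(z,1000*(e2+r2*(z/1000-e2[2])/r2[2]))
E
```

```text
t 6.9 tcp in fixture mm [-107.2    0.8    3.2] tool axes in fixture (cols)
 [[-1. -0. -0.]
 [-0.  1. -0.]
 [ 0. -0. -1.]] 
force fix [-0.2 -1.1  1.9] gap 0.0003632054720622681
-120 [[316.69232826 237.78819162]] [[316.7425089  232.78897109]]
-118 [[316.69373046 241.37016472]] [[316.74367014 236.26621286]]
-100 [[316.70586624 272.37142584]] [[316.75373386 266.40118111]]
-118 [-118.            1.16113846   39.47555624]
-112 [-112.            1.20394003   27.62217297]
-107 [-107.            1.23960801   17.74435358]
-100 [-100.            1.28954318    3.91540644]
-96 [-96.           1.31807757  -3.98684907]
5 [-109.91450985   10.36650782    5.        ]
20 [-104.2958575     2.72857025   20.        ]
30 [-100.55008927   -2.36338812   30.        ]
36 [-98.30262833  -5.41856315  36.        ]
45 [-94.93143693 -10.00132569  45.        ]
```

```bash

python3 -m creep '[[0,[0,0,0.2],[0,0,0]],[0,[0,0,0],[0,0,0]]]'
python3 -m creep '[[0,[0,0,0.2],[0,0,0]],[0,[0,0,0],[0,0,0]]]'
python3 - <<'E'
from bench import *
from h import *
import cv2
o=get_obs();fixrep(o)
W=get_image("wrist");S=get_image("scene")
cv2.imwrite("pics/w10.png",cv2.resize(W["img"][180:300,240:400],None,fx=5,fy=5,interpolation=cv2.INTER_CUBIC))
cv2.imwrite("pics/s10.png",cv2.resize(S["img"][175:295,170:310],None,fx=5,fy=5,interpolation=cv2.INTER_CUBIC))
E
```

```text
time_s: 7.17
ee_pos: [0.4938, -0.109, 0.0012]
tcp_rot: [-0.001, -0.149, 0.989, -0.0]
contact_force: [-3.1, -1.3, 5.3]
finger_gap: 0.0002
time_s: 7.33
ee_pos: [0.4931, -0.1092, -0.0009]
tcp_rot: [-0.001, -0.149, 0.989, -0.0]
contact_force: [-5.3, -3.1, 6.2]
finger_gap: 0.0002
t 7.33 tcp in fixture mm [-108.5    0.9   -0.9] tool axes in fixture (cols)
 [[-1.     0.    -0.003]
 [ 0.     1.    -0.   ]
 [ 0.003 -0.    -1.   ]] 
force fix [-6.  -1.4  6.2] gap 0.00020436474372031085
```

View pics/w10.png

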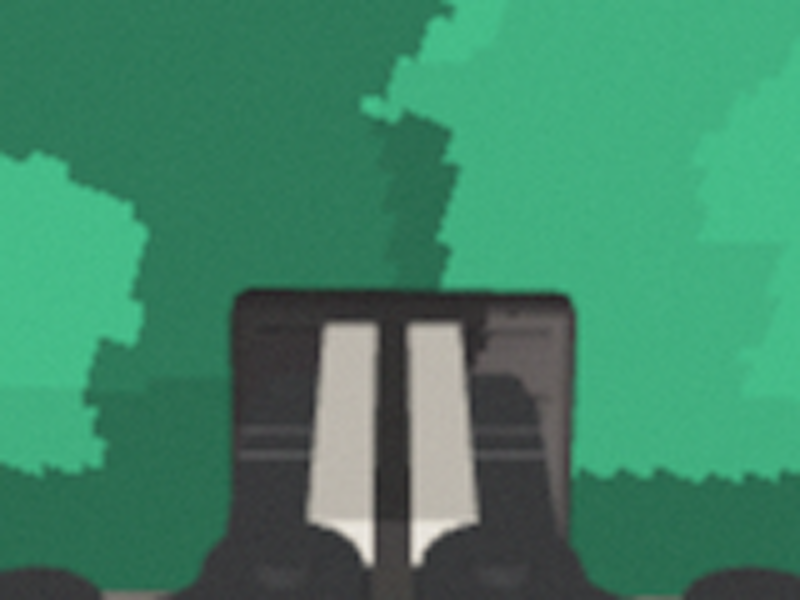

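```bash

python3 -m creep '[[0,[0.1,0,0.2],[0,0,0]],[0,[0,0,0],[0,0,0]]]'
python3 -m creep '[[0,[0.1,0,0.2],[0,0,0]],[0,[0,0,0],[0,0,0]]]'
python3 - <<'E'
from bench import *
from h import *
import cv2
o=get_obs();fixrep(o)
S=get_image("scene")
cv2.imwrite("pics/s11.png",cv2.resize(S["img"][175:315,170:340],None,fx=4,fy=4,interpolation=cv2.INTER_CUBIC))
E
```

```text
time_s: 7.6
ee_pos: [0.4925, -0.1094, -0.0029]
tcp_rot: [-0.001, -0.149, 0.989, -0.0]
contact_force: [-5.3, -2.9, 5.1]
finger_gap: 0.0003
time_s: 7.77
ee_pos: [0.4921, -0.1095, -0.0049]
tcp_rot: [-0.0, -0.149, 0.989, -0.0]
contact_force: [-3.6, -1.3, 5.0]
finger_gap: 0.0001
t 7.77 tcp in fixture mm [-109.5    0.9   -4.9] tool axes in fixture (cols)
 [[-1.     0.    -0.001]
 [ 0.     1.    -0.   ]
 [ 0.001 -0.    -1.   ]] 
force fix [-3.9 -0.2  5. ] gap 0.00013248903722634677
```

View pics/s11.png

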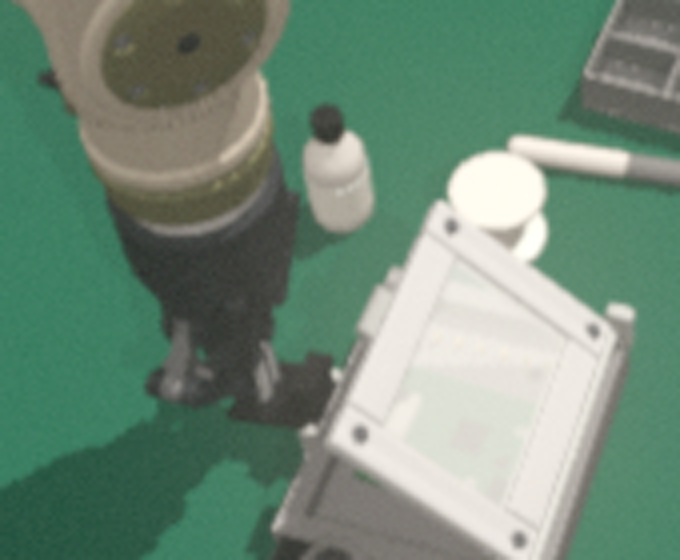

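The lid has popped up: its front edge now stands well above the fixture, and contact at the tab was about 5 N. Next I raise the hand to the lid-edge height.

```bash

python3 -m creep '[[0,[0,0,-0.5],[0,0,0]],[0,[0,0,-1],[0,0,0]],[0,[0,0,-1.5],[0,0,0]],[0,[0,0,-2],[0,0,0]],[0,[0,0,-2],[0,0,0]],[0,[0,0,-1],[0,0,0]],[0,[0,0,0],[0,0,0]]]'
python3 -m creep '[[0,[-1,0,0],[0,0,0]],[0,[-1.5,0,0],[0,0,0]],[0,[-1.5,0,0],[0,0,0]],[0,[0,0,0],[0,0,0]]]'
python3 - <<'E'
from bench import *
from h import *
import cv2
o=get_obs();fixrep(o)
S=get_image("scene");W=get_image("wrist")
cv2.imwrite("pics/s12.png",cv2.resize(S["img"][155:335,150:370],None,fx=3.3,fy=3.3,interpolation=cv2.INTER_CUBIC))
cv2.imwrite("pics/w12.png",W["img"])
E
```

```text
time_s: 8.4
ee_pos: [0.495, -0.11, 0.0781]
tcp_rot: [0.003, -0.15, 0.989, -0.001]
contact_force: [1.1, 0.2, -0.5]
finger_gap: -0.0003
time_s: 8.73
ee_pos: [0.5332, -0.0968, 0.0739]
tcp_rot: [0.0, -0.15, 0.989, 0.0]
contact_force: [0.5, 0.1, 0.4]
finger_gap: 0.0
t 8.73 tcp in fixture mm [-66.5   0.9  73.9] tool axes in fixture (cols)
 [[-1.    -0.001  0.001]
 [-0.001  1.     0.   ]
 [-0.001  0.    -1.   ]] 
force fix [ 0.5 -0.1  0.4] gap 6.357915594521433e-07
```

View pics/s12.png

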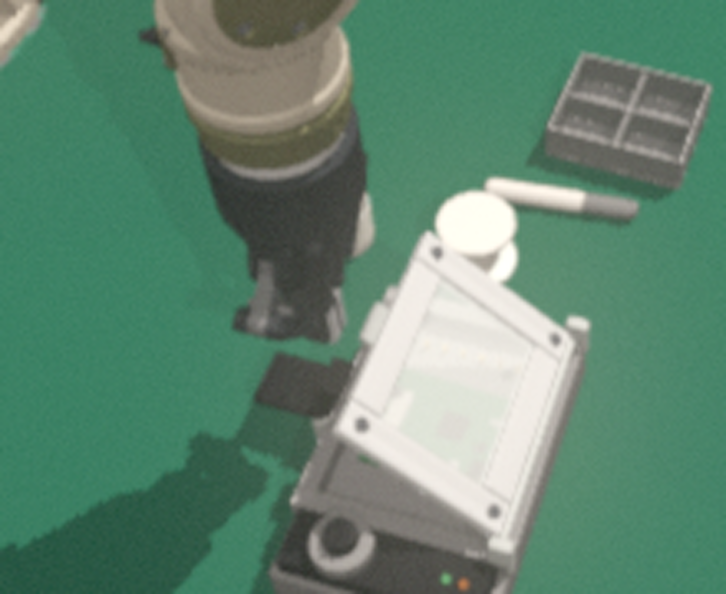

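View pics/w12.png

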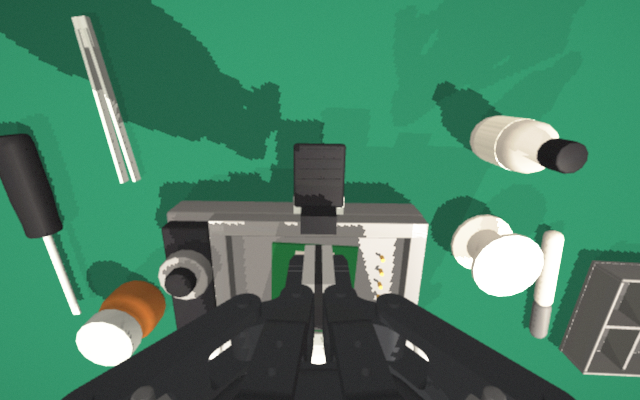

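The lid is at its pop-up angle. The fingertip (335,325) is just in front of the catch (375,325). I'm advancing slowly until they touch.

```bash

python3 -m creep '[[0,[-0.7,0,0],[0,0,0]],[0,[-0.7,0,0],[0,0,0]],[0,[-0.7,0,0],[0,0,0]],[0,[-0.7,0,-0.1],[0,0,0]],[0,[0,0,0],[0,0,0]]]'
python3 - <<'E'
from bench import *
from h import *
import cv2
o=get_obs();fixrep(o)
S=get_image("scene")
cv2.imwrite("pics/s13.png",cv2.resize(S["img"][155:335,150:370],None,fx=3.3,fy=3.3,interpolation=cv2.INTER_CUBIC))
E
```

```text
time_s: 9.25
ee_pos: [0.5504, -0.0913, 0.0768]
tcp_rot: [-0.007, -0.148, 0.989, -0.002]
contact_force: [-25.8, -9.3, 20.0]
finger_gap: -0.0002
t 9.25 tcp in fixture mm [-48.4   1.1  76.8] tool axes in fixture (cols)
 [[-1.     0.002 -0.015]
 [ 0.002  1.    -0.001]
 [ 0.015 -0.001 -1.   ]] 
force fix [-27.4  -1.3  20. ] gap -0.00021323033329846678
```

View pics/s13.png

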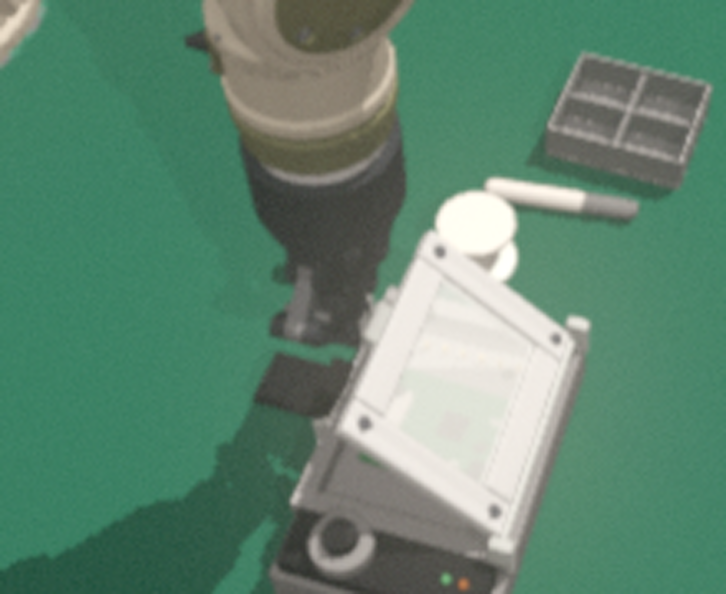

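About 27 N sideways and 20 N vertical: the finger is pushing flat against the catch and friction is jamming it, with the lid still at its pop-up angle. I'll back off and then push along the lid's arc, forward and up together.

```bash

python3 -m creep '[[0,[1.2,0,0],[0,0,0]],[0,[0,0,0],[0,0,0]]]'
python3 -m creep '[[0,[-0.6,0,-0.6],[0,0,0]],[0,[0,0,0],[0,0,0]]]'
python3 -m creep '[[0,[-0.4,0,-0.4],[0,0,0]],[0,[0,0,0],[0,0,0]]]'
python3 - <<'E'
from bench import *
from h import *
import cv2
o=get_obs();fixrep(o)
S=get_image("scene")
cv2.imwrite("pics/s14.png",cv2.resize(S["img"][155:335,150:370],None,fx=3.3,fy=3.3,interpolation=cv2.INTER_CUBIC))
E
```

```text
time_s: 9.47
ee_pos: [0.5447, -0.093, 0.0763]
tcp_rot: [-0.001, -0.149, 0.989, 0.0]
contact_force: [-0.4, 0.5, 0.1]
finger_gap: 0.0001
time_s: 9.63
ee_pos: [0.5528, -0.0909, 0.0834]
tcp_rot: [0.0, -0.15, 0.989, -0.0]
contact_force: [-5.3, 0.3, 5.7]
finger_gap: 0.0004
time_s: 9.8
ee_pos: [0.5561, -0.0899, 0.0872]
tcp_rot: [-0.0, -0.15, 0.989, -0.0]
contact_force: [-6.6, -1.8, 5.8]
finger_gap: 0.0001
t 9.8 tcp in fixture mm [-42.6   0.8  87.2] tool axes in fixture (cols)
 [[-1.    -0.001 -0.001]
 [-0.001  1.    -0.001]
 [ 0.001 -0.001 -1.   ]] 
force fix [-6.9  0.3  5.8] gap 0.00012206780877038962
```

View pics/s14.png

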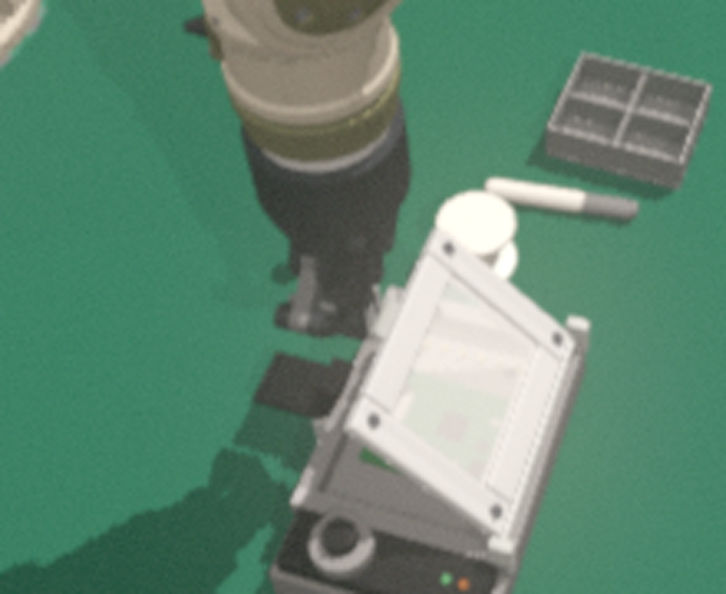

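```bash

python3 -m creep '[[0,[-0.5,0,-0.6],[0,0,0]],[0,[-0.5,0,-0.6],[0,0,0]],[0,[0,0,0],[0,0,0]]]'
python3 -m creep '[[0,[-0.6,0,-0.5],[0,0,0]],[0,[-0.6,0,-0.5],[0,0,0]],[0,[0,0,0],[0,0,0]]]'
python3 - <<'E'
from bench import *
from h import *
import cv2
o=get_obs();fixrep(o)
S=get_image("scene")
cv2.imwrite("pics/s15.png",cv2.resize(S["img"][155:335,150:370],None,fx=3.3,fy=3.3,interpolation=cv2.INTER_CUBIC))
E
```

```text
time_s: 10.1
ee_pos: [0.5682, -0.0868, 0.0997]
tcp_rot: [0.002, -0.15, 0.989, -0.0]
contact_force: [-0.6, 0.4, 1.1]
finger_gap: 0.0
time_s: 10.35
ee_pos: [0.5789, -0.0832, 0.1093]
tcp_rot: [0.001, -0.15, 0.989, -0.0]
contact_force: [0.4, -0.6, 1.0]
finger_gap: 0.0001
t 10.35 tcp in fixture mm [-18.8   0.4 109.3] tool axes in fixture (cols)
 [[-1.    -0.001  0.003]
 [-0.001  1.    -0.001]
 [-0.003 -0.001 -1.   ]] 
force fix [ 0.2 -0.7  1. ] gap 6.451340899067352e-05
```

View pics/s15.png

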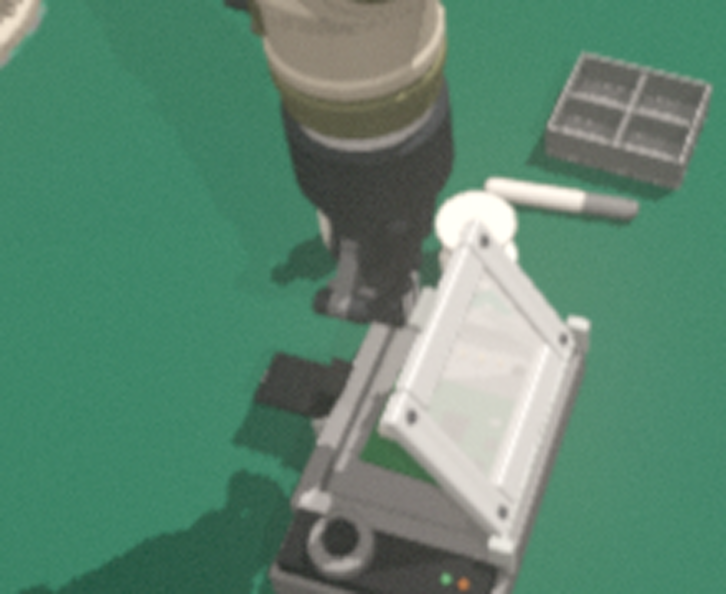

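The lid is following the finger, at about 1 rad and about 1 N. I'll continue along the arc.

```bash

python3 -m creep '[[0,[-0.8,0,-0.45],[0,0,0]],[0,[-0.8,0,-0.4],[0,0,0]],[0,[-0.8,0,-0.3],[0,0,0]],[0,[-0.8,0,-0.25],[0,0,0]],[0,[0,0,0],[0,0,0]]]'
python3 - <<'E'
from bench import *
from h import *
import cv2
o=get_obs();fixrep(o)
S=get_image("scene")
cv2.imwrite("pics/s16.png",cv2.resize(S["img"][155:335,150:370],None,fx=3.3,fy=3.3,interpolation=cv2.INTER_CUBIC))
E
```

```text
time_s: 10.82
ee_pos: [0.6088, -0.0737, 0.1225]
tcp_rot: [0.001, -0.15, 0.989, -0.0]
contact_force: [0.3, -0.1, 0.0]
finger_gap: 0.0001
t 10.82 tcp in fixture mm [ 12.5   0.6 122.5] tool axes in fixture (cols)
 [[-1.    -0.001  0.002]
 [-0.001  1.    -0.001]
 [-0.002 -0.001 -1.   ]] 
force fix [ 0.2 -0.2  0. ] gap 0.00012973377433773915
```

View pics/s16.png

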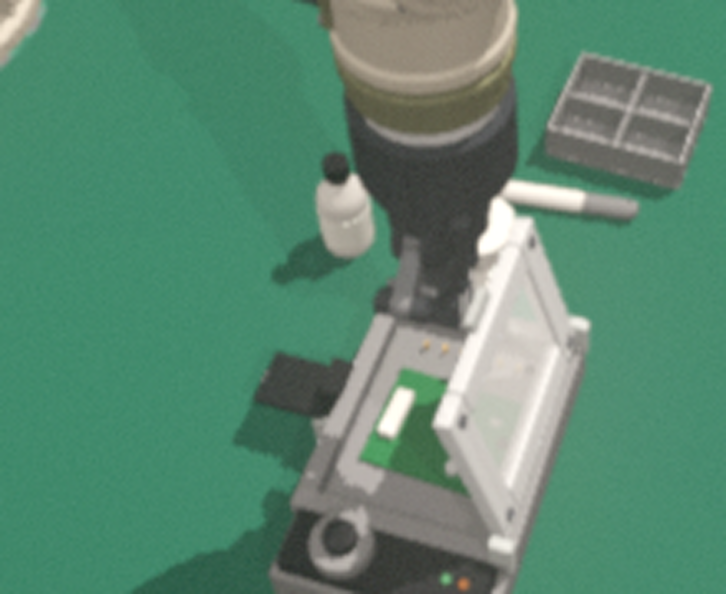

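Lid at about 1.3 rad, with the tab back up and the board in its nest. Now pushing on past upright.

```bash

python3 -m creep '[[0,[-0.8,0,-0.1],[0,0,0]],[0,[-0.8,0,-0.1],[0,0,0]],[0,[-0.8,0,0],[0,0,0]],[0,[-0.8,0,0],[0,0,0]],[0,[-0.6,0,0],[0,0,0]],[0,[0,0,0],[0,0,0]],[0,[0,0,0],[0,0,0]]]'
python3 - <<'E'
from bench import *
from h import *
import cv2
o=get_obs();fixrep(o)
S=get_image("scene")
cv2.imwrite("pics/s17.png",cv2.resize(S["img"][155:335,150:370],None,fx=3.3,fy=3.3,interpolation=cv2.INTER_CUBIC))
E
```

```text
time_s: 11.45
ee_pos: [0.6438, -0.0625, 0.1238]
tcp_rot: [-0.0, -0.15, 0.989, 0.0]
contact_force: [-1.0, 0.2, 0.5]
finger_gap: -0.0003
t 11.45 tcp in fixture mm [ 49.3   1.  123.8] tool axes in fixture (cols)
 [[-1.    -0.001 -0.   ]
 [-0.001  1.     0.   ]
 [ 0.     0.    -1.   ]] 
force fix [-0.9  0.4  0.5] gap -0.00034938597124559807
```

View pics/s17.png

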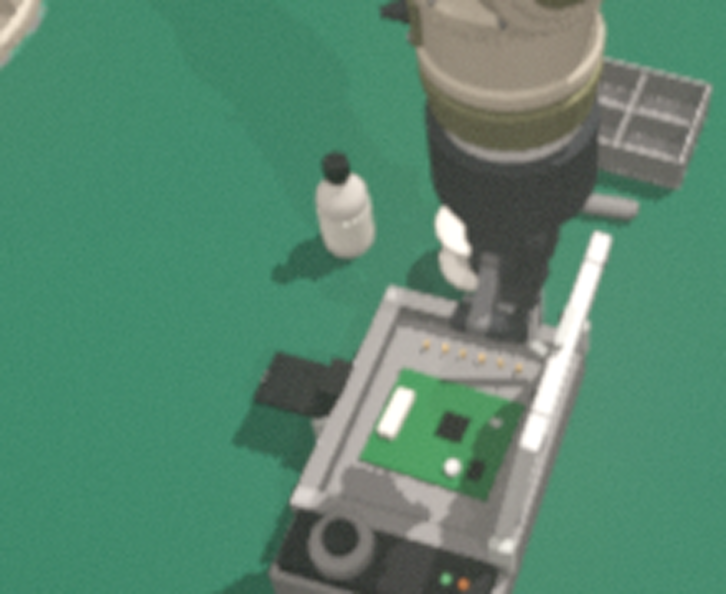

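The lid looks past upright, seen edge-on at (570,340). I'll draw back a little and check that it has fallen to the stop.

```bash

python3 -m creep '[[0,[1,0,0],[0,0,0]],[0,[1.5,0,0],[0,0,0]],[0,[1.5,0,0],[0,0,0]],[0,[0,0,0],[0,0,0]]]'
python3 - <<'E'
from bench import *
from h import *
import cv2
o=get_obs();fixrep(o)
S=get_image("scene")
cv2.imwrite("pics/s18.png",cv2.resize(S["img"][155:335,150:370],None,fx=3.3,fy=3.3,interpolation=cv2.INTER_CUBIC))
c,s=np.cos(.3),np.sin(.3); Rf=np.array([[c,-s,0],[s,c,0],[0,0,1]]); O=np.array([.597,-.078,0])
for th in(1.57,1.7,1.85):
  for y in(-68,68):
    p=proj(S,O+Rf@np.array([58-116*np.cos(th),y,51+116*np.sin(th)])/1000)[0]; print(th,y,(p-[150,155])*3.3)
E
```

```text
time_s: 11.83
ee_pos: [0.6026, -0.0749, 0.1242]
tcp_rot: [-0.001, -0.149, 0.989, 0.0]
contact_force: [0.3, 0.6, 0.1]
finger_gap: 0.0001
t 11.83 tcp in fixture mm [  6.3   1.3 124.2] tool axes in fixture (cols)
 [[-1.     0.001 -0.002]
 [ 0.001  1.     0.001]
 [ 0.002  0.001 -1.   ]] 
force fix [0.5 0.5 0.1] gap 0.00014866747414206256
1.57 -68 [495.44740183 435.55112891]
1.57 68 [570.44592109 220.89685651]
1.7 -68 [525.24914163 444.23521013]
1.7 68 [597.1257321  228.02048582]
1.85 -68 [559.1936106  456.56004069]
1.85 68 [627.32429529 238.82492953]
```

View pics/s18.png

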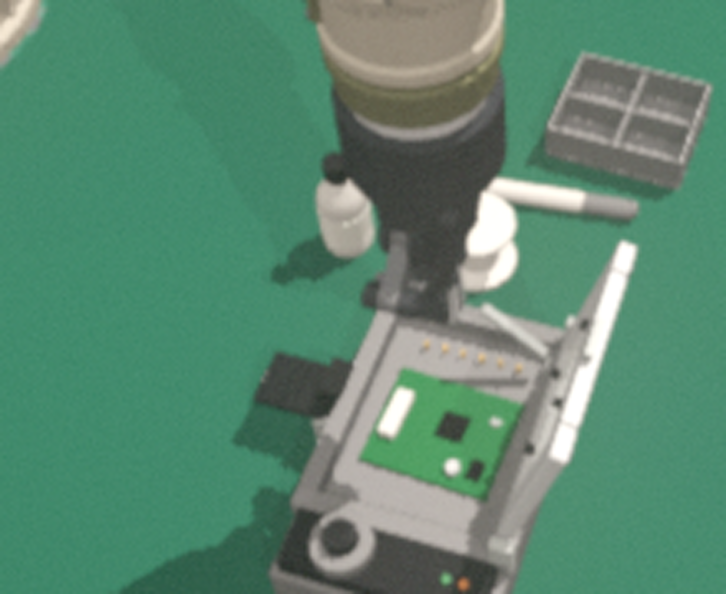

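The edge corners appear at about (565,450) and (627,245). That matches the prediction for 1.85 rad: (559,457) and (627,239). Now I'll move clear and do the final check.

```bash

python3 -m creep '[[0,[0.5,0,-3],[0,0,0]],[0,[1,0,-3],[0,0,0]],[0,[3,0,-2],[0,0,0]],[0,[3.5,0,0],[0,0,0]],[0,[3.5,0,0],[0,0,0]],[0,[3,0,0],[0,0,0]],[0,[0,0,0],[0,0,0]],[0,[0,0,0],[0,0,0]]]'
python3 - <<'E'
from bench import *
from h import *
import cv2
o=get_obs();fixrep(o)
S=get_image("scene");T=get_image("top")
cv2.imwrite("pics/s19.png",cv2.resize(S["img"],None,fx=1.25,fy=1.25))
a=T["img"][120:250,240:480]; cv2.imwrite("pics/t19.png",cv2.resize(a,None,fx=3.3,fy=3.3,interpolation=cv2.INTER_CUBIC))
E
```

```text
time_s: 12.55
ee_pos: [0.4665, -0.1178, 0.205]
tcp_rot: [0.001, -0.149, 0.989, -0.0]
contact_force: [0.5, -0.6, 0.1]
finger_gap: 0.0001
t 12.55 tcp in fixture mm [-136.4    0.6  205. ] tool axes in fixture (cols)
 [[-1.     0.001  0.002]
 [ 0.001  1.    -0.001]
 [-0.002 -0.001 -1.   ]] 
force fix [ 0.3 -0.7  0.1] gap 5.639528196318165e-05
```

View pics/s19.png

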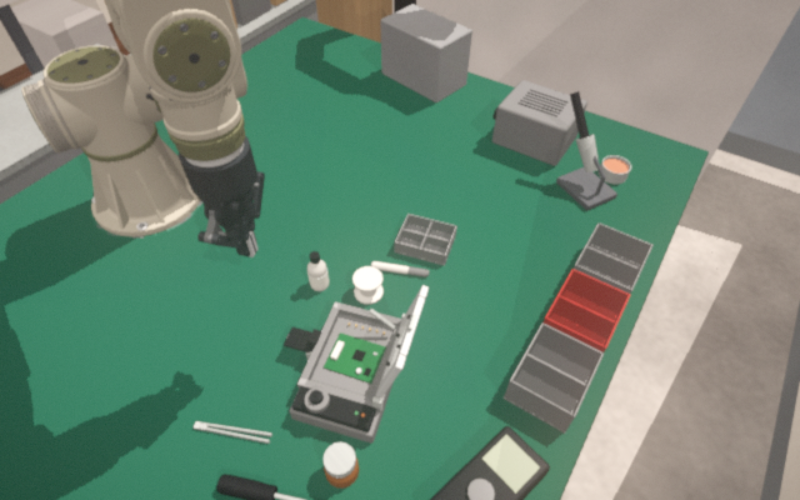

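View pics/t19.png

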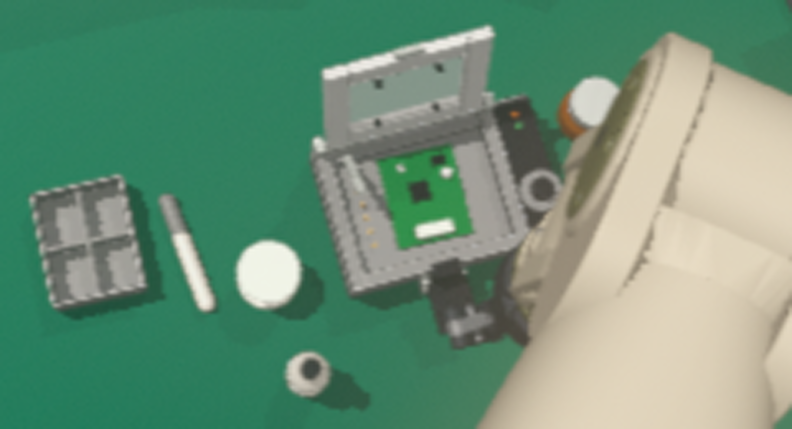

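Both views show the lid fully open, the tab up at (302,340), the board in its nest and the bystanders where they were. The hand is clear of everything, so I'm handing in.

```bash
python3 -c "
from bench import *
print(finish_job()); print(get_obs()['time_s'])"
```

```text
the job is handed in; nothing more can be done
None
the job is handed in; nothing more can be done
```

I pressed the release tab with the closed fingertips at about 5–8 N and the lid popped up. I then pushed the lid along its arc, past upright, until it rested open, and moved the hand clear. The job was handed in after about 12.6 s; the hand-in gives no verdict.

**Last checks:**
- **Lid:** the edge corners in the scene view match the prediction for 1.85 rad to within about 10 pixels of the enlarged view (roughly 3 camera pixels).
- **Tab, board and bystanders:** in the pictures the tab is up, the board is in its nest, and the bystanders look unmoved and upright.
- **Start button:** the hand never went near it, and it looks up in the pictures. I can't read its travel directly.
- **Hand:** it is clear, with no contact force beyond noise.

**What disagreed or went wrong:**
- **Fingertip offset:** the fingertips ended about 33 mm above the reported TCP, so the tab made contact only at TCP z of about 3 mm.
- **First lid push:** pushing straight forward jammed on the catch by friction, with about 27 N sideways and 20 N vertical, below the 60 N limit. I backed off, then pushed up and forward; after 9 N or so at the start, the force stayed around 1 N.

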